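# Pinned lid onto the breeder box

## Task

Put the blue lid on the clear breeder box so that both black pins come up through its two holes and it lies flat and fully home on the white rim. Lower it on rather than dropping it, let go of it, and leave the grey lid and the orange pellet tub where they are.

Things in the scene. Friction and masses are not known exactly. Their poses are not given: they have to be found in the camera images.
- lid_grip (a point): The blue lid, loose, lying flat on the shelf: plate 160 mm (its x) by 92 mm (its y) by 6 mm thick, with a white upright handle block in its middle, 40 mm long in x, 18 mm wide in y, rising from the plate's top to 54 mm above its underside. Two round 24 mm through holes on its x axis, 58 mm either side of the middle; the two ends are alike, so it fits either way round. Weighs roughly 0.1 to 0.18 kg. This point is the handle's centre, 30 mm above the lid's underside; z is up.
- breeder_seat (a point): The clear acrylic breeder box, fixed to the shelf, 164 mm (its x) by 96 mm (its y), 80 mm high to the flat top of its white rim, with a green base plate seen inside. Two black dowel pins stand on the rim on its x axis, 58 mm either side of the middle: 12 mm thick for the lowest 14 mm, then tapering to a 4 mm tip, 26 mm above the rim. This point is the middle of the box at the height of the rim's top; z is up. With the lid home the lid's handle centre is 30 mm above it.
- spare_grip (a point): The grey lid, loose, a bystander to leave alone: same size and handle as the blue lid, but its holes are only 35 mm either side of the middle, so it does not fit these pins. The point is its handle's centre, 30 mm above its underside. Blue and grey lid lie left and right of the box, either way round.
- tub: Closed orange plastic pellet tub, loose, a bystander to leave alone: 92 mm across, 76 mm high. Origin at the centre of its underside, z up. It stands beyond the box, on the side away from the robot.
Not all that is in view belongs to the job. Of the things like the part that bears lid_grip, leave any that is turquoise; of the rest the larger one is meant. Of the things that look like the part that bears breeder_seat, take the one that is farthest to the robot's right at the start.

How it is judged:
By the outcome, as a careful person would: the job done as asked, in the order asked, and still so for the second after the job is handed in, with the robot touching nothing.
It also fails if it takes over 37 s, if anything falls off the work surface, if the arm or the gripper's body presses on something with over 40 N, if the wrist force passes 120 N, or if a joint passes its speed limit or range.

## Robot

A 6-joint arm with a two-finger parallel gripper is mounted at the origin on the work surface. World frame = base frame: x ahead of the robot, y to its left, z up, the work surface at z = 0. Lengths are in mm, angles in rad, forces in N, time in s.
With the tool pointing down it reaches from about 350 to 775 mm from the base axis. Payload 7.3 kg.
Tool frame: the origin (TCP) lies midway between the tips of the shut fingers; the grasp point (between the pads) lies 19 mm behind it (bot.tcp_to_grasp is the distance from the TCP to the grasp point, in mm); z points along the fingers, y is the line along which they close (so a half turn about z gives the same grasp; the last joint's range is limited). The gripper opens to 92 mm and grips with 3 to 60 N. Pads are 19 mm wide; open, the fingers measure 130 mm over their backs; the gripper's body (75 mm by 190 mm) begins 47 mm behind the grasp point.
Start: joints at [-0.146, 0.342, 1.524, -0, 1.275, -0.146], TCP at [525.019, 0.019, 226.741] pointing down, gripper open.
Joint ranges: [-2.53, 2.53], [-0.77, 2.02], [0.04, 2.7], [-1, 4.14], [0.28, 2.66], [-3.11, 3.11]. Speed limits (rad/s): [2.57, 2.57, 3.14, 3.14, 3.14, 3.14].

## Interface

Orientations are given as [roll, pitch, yaw] about the fixed x, y, z axes, in that order (R = Rz(yaw) Ry(pitch) Rx(roll)).
In Python, from plant import bot, viewer gives the robot as it stands. The module is installed in compiled form; this text tells all that it offers.
- The arm moves only by the shell command python3 -m handwheel 'ROWS'. ROWS is text: rows parted by semicolons, each of 7 numbers parted by spaces: the shift along the tool's x, y, z scaled (see below), then the turn, a rotation vector about the tool's x, y, z scaled (see below), then the opening, from -1 (shut) to 1 (fully open), so that 0 is half open. In form: tx ty tz rx ry rz gripper; .... A call has 1 to 8 rows; each row is the pose to reach, as a shift and turn from the pose commanded when the call began, along the tool's axes at that moment, turning the shorter way round; what a row does not reach only later rows make up. The controller multiplies each number of a shift by 10 cm and each number of a turn by pi rad. A row lasts 1/12 s, in which the tool goes at most 41.7 mm and 7.16 degrees, less where a joint would pass 70% of its speed; a pose out of reach is approached as far as the arm can. A call with a number of a shift or a turn outside -1 to 1 is refused whole. A call with a gripper value outside its range is refused whole. The fingers move at their own pace and stop on an object; the grip force is fixed at half the most. Time passes only in rows, so rows that repeat a pose let the fingers close. It gives the time, the measured TCP pose, the force, the opening and the grip force at its end, in the units of the state.
- bot.get_obs(): the state, without advancing time (a new reading comes with each control period).
- viewer.capture(name): name is "scene" or "side" or "wrist"; returns a dict with "frame" (400x640x3 uint8, red, green, blue), "fov_y" (degrees; the focal length in pixels is half the picture's height over the tangent of half this angle, whatever the lens; pixels are square), "cx", "cy" (the principal point, pixels), "T" (4x4, takes a point from camera to world coordinates). Camera axes: x right, y down, z forward; pixel columns grow to the right and rows downward; lengths in mm; the calibration is good to about 2 mm. A picture is of the moment at which its call begins. There is no depth.
- bot.close_job(): hands the job in; it is judged then, once.
Trained networks look in a picture, given as the dict that the camera call returned (one of the last four; its "shot" number tells which), for a name from the list of things; names that differ only in an ending like _2 or _b are one class to them, and where a whole thing is asked for, a point or a joint stands for the part that bears it (a point fixed in the world has none). Each returns a list of dicts, best first, with "score" (0 to 1); they miss things now and then, are a little off and sometimes report something else, mostly with a low value. They report only what shows in the picture. A call takes as long as a camera call. They do not tell look-alikes from the thing itself.
- viewer.recognise(target, picture): "centre" ([column, row] in pixels, amid what is visible of it).
- viewer.cut_out(target, picture): "pixels" (400x640 bool, what is visible of it) and "centre" ([column, row] in pixels, amid what is visible of it).
The state is a dict: "time": time; "joint_positions": joint angles; "dq": joint speeds; "tau": joint torques, N m; "tool_pos": TCP position; "tcp_rot": TCP orientation; "contact_force": force on the tool from outside, world axes, zero at the start; "moment": the same for the moment, N m; "grip_width": finger opening in mm; "finger_force": force on a finger pad.
Only numpy, scipy, OpenCV 4.12 (cv2) and the standard library are available. Lean on these libraries where they do the work, as an engineer would, in place of code of your own. Each camera call takes 0.05 s, during which the arm holds its last target. There are 200 camera calls.

## Working session

There is one attempt and no reset: what is moved stays moved. The work goes in short steps, Python scripts to look and compute and a shell command to move; the robot and the scene stay as the last step left them, time stands still between calls to the robot, and variables do not carry over. Pictures are saved under pics/ and viewed, at most 10 in all, crops included, and the job is handed in when it is done.

```bash
mkdir -p pics; cat > h.py <<'E'
import numpy as np,cv2
from plant import bot,viewer
def ray(p,px):
    f=200/np.tan(np.radians(p["fov_y"])/2);T=np.array(p["T"])
    d=T[:3,:3]@np.array([(px[0]-p["cx"])/f,(px[1]-p["cy"])/f,1.]);return T[:3,3],d
def onz(p,px,z):
    o,d=ray(p,px);return o+d*(z-o[2])/d[2]
def proj(p,X):
    f=200/np.tan(np.radians(p["fov_y"])/2);T=np.array(p["T"])
    c=(np.atleast_2d(X)-T[:3,3])@T[:3,:3];return np.c_[c[:,0]/c[:,2]*f+p["cx"],c[:,1]/c[:,2]*f+p["cy"]]
def save(p,n): cv2.imwrite("pics/"+n,cv2.cvtColor(p["frame"],cv2.COLOR_RGB2BGR))
E
python3 - <<'E'
from h import *
o=bot.get_obs();print(o["time"],o["tool_pos"],o["tcp_rot"])
ims=[]
for c in ("scene","side","wrist"):
    p=viewer.capture(c);ims.append(p["frame"]);np.save(f"{c}.npy",p,allow_pickle=True)
    print(c,p["fov_y"],np.round(p["T"],2).tolist())
    for t in ("lid_grip","breeder_seat","spare_grip","tub"):
        for r in viewer.cut_out(t,p): print(t,round(r["score"],2),np.round(r["centre"]),r["pixels"].sum())
cv2.imwrite("pics/a.png",ims[0][:,:,::-1]);cv2.imwrite("pics/b.png",ims[1][:,:,::-1]);cv2.imwrite("pics/c.png",ims[2][:,:,::-1])
E
```

```text
0.0 [5.24577956e+02 7.83722950e-02 2.26023016e+02] [-3.14001667e+00 -2.57872734e-04  1.57079474e+00]
scene 42.94337413647953 [[-0.24, 0.55, -0.8, 1596.4], [0.97, 0.15, -0.2, 261.08], [0.01, -0.82, -0.57, 836.47], [0.0, 0.0, 0.0, 1.0]]
lid_grip 0.87 [331. 183.] 612
lid_grip 0.69 [216. 219.] 1217
lid_grip 0.65 [224. 176.] 431
breeder_seat 0.94 [438. 187.] 2419
breeder_seat 0.91 [298. 220.] 3111
spare_grip 0.7 [440. 245.] 1546
tub 0.82 [387. 280.] 1730
side 53.156855542267756 [[0.88, -0.34, 0.32, 226.9], [-0.47, -0.66, 0.58, -562.38], [0.02, -0.66, -0.75, 811.55], [0.0, 0.0, 0.0, 1.0]]
lid_grip 0.94 [311. 378.] 1705
lid_grip 0.78 [383. 306.] 2666
lid_grip 0.64 [242. 260.] 2261
breeder_seat 0.92 [329. 218.] 3569
breeder_seat 0.56 [182. 172.] 3052
spare_grip 0.92 [254. 153.] 750
tub 0.59 [348. 144.] 439
wrist 69.50779607798175 [[1.0, -0.0, 0.0, 526.33], [-0.0, -0.97, -0.24, 64.88], [0.0, 0.24, -0.97, 385.27], [0.0, 0.0, 0.0, 1.0]]
lid_grip 0.75 [178. 201.] 6803
breeder_seat 0.81 [343. 222.] 9383
tub 0.92 [524.  12.] 3008
```

View pics/a.png

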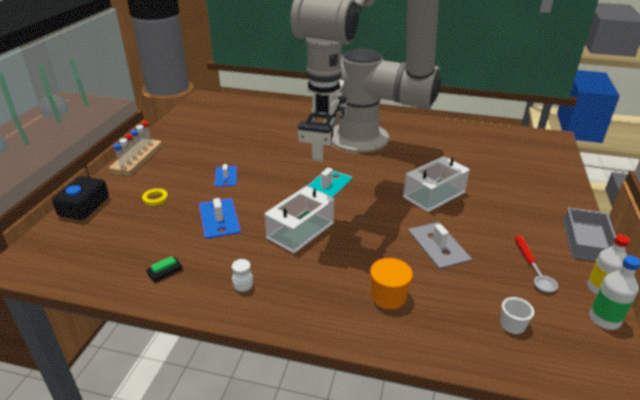

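View pics/b.png

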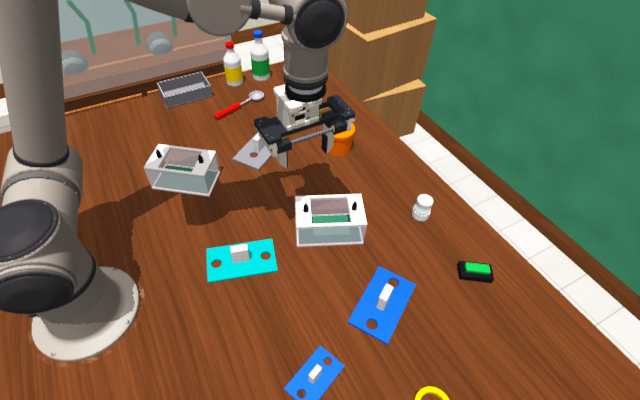

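Scene: the lids are turquoise (331,183), blue large (216,219) and blue small (224,176). In the side view they are at (242,260), (383,306) and (311,378). The large blue one is meant: it isn't turquoise, and it is the larger of the rest. The boxes are at scene (298,220) and (438,187); the first lies to the robot's right (lower y), side (329,218). I'll measure and confirm both in an enlarged crop.

```bash
cat > m.py <<'E'
from h import *
def lid(p,z=6,cen=None):
    hsv=cv2.cvtColor(p["frame"],cv2.COLOR_RGB2HSV)
    m=cv2.inRange(hsv,(105,150,60),(125,255,255))
    n,l,s,c=cv2.connectedComponentsWithStats(m)
    out=[]
    for i in range(1,n):
        if s[i,4]<300: continue
        cs,_=cv2.findContours((l==i).astype(np.uint8),cv2.RETR_EXTERNAL,cv2.CHAIN_APPROX_NONE)
        q=np.array([onz(p,x[0],z)[:2] for x in max(cs,key=len)],np.float32)
        (c0,wh,a)=cv2.minAreaRect(q)
        if wh[0]<wh[1]: a+=90
        out.append((np.round(c[i]),np.round(c0,1),np.round(wh,1),round(a,1)))
    return out
E
python3 - <<'E'
from m import *
for c in ("scene","side","wrist"):
    p=np.load(c+".npy",allow_pickle=True).item()
    print(c,*lid(p),sep="\n ")
    px={"scene":[(298,220),(438,187)],"side":[(329,205),(182,165)],"wrist":[(343,222)]}[c]
    for q in px: print("box~",np.round(onz(p,q,70)))
    if c!="wrist":
        r=[280,130,160,220] if c=="side" else [190,150,160,110]
        x,y,w,h=r;cv2.imwrite(f"pics/crop_{c}.png",cv2.resize(p["frame"][y:y+h,x:x+w,::-1],None,fx=3 if c=="scene" else 2.7,fy=3 if c=="scene" else 2.7,interpolation=cv2.INTER_CUBIC))
a=cv2.imread("pics/crop_scene.png");b=cv2.imread("pics/crop_side.png")
H=594;im=np.zeros((H,800,3),np.uint8);b=b[:H,:432];a=cv2.resize(a,(365,251));im[:b.shape[0],:b.shape[1]]=b;im[:251,435:]=a
w=cv2.resize(cv2.imread("pics/c.png"),(365,228));im[260:488,435:]=w
cv2.imwrite("pics/d.png",im)
E
```

```text
scene
 (array([590., 106.]), array([-538.6,  851.4]), array([190.6, 752.1]), 163.7)
 (array([219., 219.]), array([ 577.5, -277.9]), array([161.2,  90. ]), 31.0)
box~ [617. -39.  70.]
box~ [372. 293.  70.]
side
 (array([382., 305.]), array([ 572.6, -280.3]), array([161.5,  92. ]), 30.9)
 (array([315., 376.]), array([ 366.1, -348.1]), array([108.8,  62.9]), 21.6)
box~ [578. -29.  70.]
box~ [301. 272.  70.]
wrist
box~ [556. -38.  70.]
```

View pics/d.png

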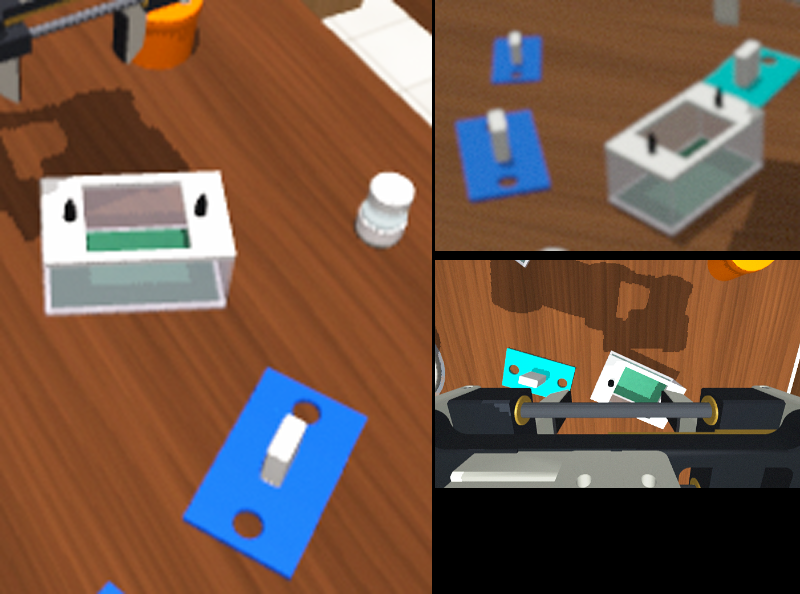

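The crop confirms both: the large blue lid (side 383,306) and the box with two black pins (side 306,208 and 354,206). Next I measure the box from its pins.

```bash
cat >> m.py <<'E'
from scipy.optimize import least_squares
def pins(p,box):
    x0,y0,x1,y1=box;g=p["frame"][y0:y1,x0:x1].max(2)
    m=(g<70).astype(np.uint8)
    n,l,s,c=cv2.connectedComponentsWithStats(m)
    return [(c[i]+[x0,y0],int(s[i,4]),s[i,:4].tolist()) for i in range(1,n) if s[i,4]>=6]
E
python3 - <<'E'
from m import *
P={}
for c,b in (("scene",(262,182,340,225)),("side",(294,194,368,222))):
    p=np.load(c+".npy",allow_pickle=True).item();r=pins(p,b)
    for q in r: print(c,np.round(q[0],1),q[1:],np.round(onz(p,q[0],91),1))
    P[c]=p
E
```

```text
scene [313.8 193. ] (6, [51, 9, 2, 5]) [519.  -24.1  91. ]
scene [284.7 211.9] (16, [22, 27, 3, 7]) [619.8 -72.7  91. ]
side [353.9 206.1] (23, [58, 8, 4, 8]) [619.2 -73.8  91. ]
side [305.4 208. ] (25, [10, 10, 4, 8]) [513.9 -26.3  91. ]
```

```bash
python3 -m handwheel '-1 0.25 0 0 0 0 1;-1 0.25 0 0 0 0 1;-1 0.25 0 0 0 0 1'; python3 -m handwheel '-1 0.25 0 0 0 0 1;-1 0.25 0 0 0 0 1;-1 0.25 0 0 0 0 1';  python3 -m handwheel '-0.79 0 0 0 0 0.328 1;-0.79 0 0 0 0 0.328 1;-0.79 0 0 0 0 0.328 1;-0.79 0 0 0 0 0.328 1;-0.79 0 0 0 0 0.328 1;-0.79 0 0 0 0 0.328 1;-0.79 0 0 0 0 0.328 1;-0.79 0 0 0 0 0.328 1'; python3 -m handwheel '0 0 0.7 0 0 0.01 1;0 0 0.7 0 0 0.01 1;0 0 0.7 0 0 0.01 1'
python3 - <<'E'
from m import *
o=bot.get_obs();print(o["time"],o["tool_pos"],np.degrees(o["tcp_rot"]),o["joint_positions"])
for c in ("wrist","side","scene"):
    p=viewer.capture(c);save(p,c+"2.png");np.save(c+"2.npy",p,allow_pickle=True);print(c,*lid(p))
E
```

```text
time: 1.0
tool_pos: [550.8, -103.5, 226.8]
tcp_rot: [3.141, 0.002, 1.57]
contact_force: [-1.3, 0.0, 0.4]
grip_width: 91.5
finger_force: 0.0
time: 1.25
tool_pos: [575.4, -204.5, 226.4]
tcp_rot: [3.141, 0.002, 1.568]
contact_force: [-0.2, 0.6, 0.1]
grip_width: 91.7
finger_force: 0.0
time: 1.92
tool_pos: [575.0, -279.1, 226.6]
tcp_rot: [-3.141, 0.0, 0.564]
contact_force: [0.4, -0.2, -0.3]
grip_width: 91.7
finger_force: 0.0
time: 2.17
tool_pos: [572.0, -277.1, 150.4]
tcp_rot: [-3.131, 0.005, 0.539]
contact_force: [-1.0, 0.1, -0.4]
grip_width: 91.8
finger_force: 0.0
2.1667 [ 571.95960759 -277.11320622  150.36797126] [-179.40522126    0.29553664   30.90155283] [-5.71662756e-01  6.13163714e-01  1.29188354e+00 -1.63373901e-05
  1.24813706e+00  4.59831773e-01]
wrist (array([321., 142.]), array([ 604.5, -263.2]), array([90.8, 92.5]), 121.6)
side (array([382., 305.]), array([ 572.6, -280.3]), array([161.5,  92.1]), 30.9) (array([322., 367.]), array([ 371.8, -345.8]), array([96.6, 62.7]), 21.4)
scene (array([590., 106.]), array([-538.4,  852.2]), array([188.5, 752.1]), 163.7) (array([219., 219.]), array([ 577.8, -277.6]), array([162. ,  90.3]), 31.0)
```

View pics/wrist2.png

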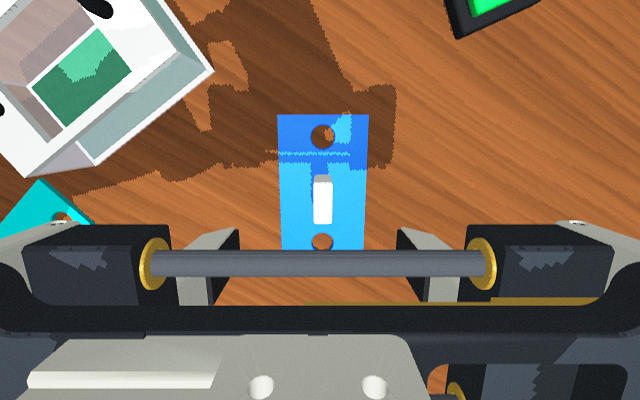

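The wrist view shows the lid straight below. Its handle is at (323,203) and its holes at (322,136) and (321,241), nicely aligned with the fingers.

```bash
python3 - <<'E'
from m import *
p=np.load("wrist2.npy",allow_pickle=True).item()
f=p["frame"].astype(int)
hsv=cv2.cvtColor(p["frame"],cv2.COLOR_RGB2HSV)
wh=((hsv[...,1]<40)&(hsv[...,2]>225));wh[:,:300]=0;wh[:,345:]=0;wh[:182]=0;wh[226:]=0
r,c=np.nonzero(wh);print("handle top px",c.min(),c.max(),r.min(),r.max())
hx=((c.min()+c.max()+1)/2,(r.min()+r.max())/2)
print("handle",onz(p,hx,54),[onz(p,(hx[0],y),54)[:2].round(1) for y in (r.min(),r.max())])
o=bot.get_obs()
# near (front) plate edges
blue=cv2.inRange(hsv,(90,100,60),(125,255,255))
L=[];R=[]
for y in range(120,222,4):
    k=np.nonzero(blue[y,260:390])[0]+260; L.append(onz(p,(k.min(),y),6)[:2]);R.append(onz(p,(k.max()+1,y),6)[:2])
for S in (L,R):
    S=np.array(S);v=cv2.fitLine(S.astype(np.float32),cv2.DIST_HUBER,0,.1,.1).ravel();print("edge ang",np.degrees(np.arctan2(v[1],v[0])),v[2:])
m=(np.array(L)+R)/2;n=np.array([-np.sin(np.radians(31)),np.cos(np.radians(31))])
print("lateral",(m@n).round(1),o["tool_pos"][:2]@n, "handle lat",onz(p,hx,54)[:2]@n)
far=onz(p,(323,114),6)[:2];print("far edge",far,far-80*np.array([np.cos(np.radians(31)),np.sin(np.radians(31))]))
E
```

```text
handle top px 313 332 182 223
handle [ 575.73288928 -280.77778492   54.        ] [array([ 592., -271.]), array([ 558.9, -290.9])]
edge ang 30.993204 [ 566.64856 -232.36818]
edge ang 30.95427 [ 626.22473 -304.48615]
lateral [-537.3 -537.3 -537.3 -537.4 -537.4 -537.4 -537.4 -537.4 -536.9 -536.9
 -537.4 -537.4 -537.4 -537.5 -536.9 -536.9 -537.  -537.5 -537.5 -537.5
 -537.  -537.  -537.  -537.  -537.6 -537.6] -536.0442575575483 handle lat -537.1978949594926
far edge [ 643.92926089 -240.01736959] [ 575.35587684 -281.22041558]
```

```bash
python3 -m handwheel '0 0 1 0 0 0 1;0 0 1 0 0 0 1;0 0 1 0 0 0 1;0 0 1 0 0 0 1;0 0 1 0 0 0 1'; python3 -c "
from plant import bot
o=bot.get_obs();print(o['tool_pos'],o['tcp_rot'])"
```

```text
time: 2.73
tool_pos: [576.1, -279.7, 58.5]
tcp_rot: [3.14, -0.001, 0.539]
contact_force: [0.8, -0.3, 0.9]
grip_width: 91.7
finger_force: 0.0
[ 576.12522591 -279.66081458   58.4711305 ] [ 3.13951550e+00 -1.09107694e-03  5.39475088e-01]
```

```bash
python3 -m handwheel '0 0 0.42 0 0 0 1;0 0 0.42 0 0 0 1;0 0 0.42 0 0 0 1;0 0 0.42 0 0 0 1'; python3 -m handwheel '0 0 0 0 0 0 -1;0 0 0 0 0 0 -1;0 0 0 0 0 0 -1;0 0 0 0 0 0 -1;0 0 0 0 0 0 -1;0 0 0 0 0 0 -1;0 0 0 0 0 0 -1;0 0 0 0 0 0 -1'
```

```text
time: 3.07
tool_pos: [576.7, -280.0, 18.0]
tcp_rot: [3.137, -0.002, 0.539]
contact_force: [-0.1, 0.3, -0.6]
grip_width: 91.8
finger_force: 0.0
time: 3.73
tool_pos: [575.0, -279.0, 14.7]
tcp_rot: [-3.142, 0.0, 0.539]
contact_force: [-0.6, 0.0, 0.2]
grip_width: 42.8
finger_force: 0.0
```

```bash
python3 -m handwheel '0 0 0 0 0 0 -1;0 0 0 0 0 0 -1;0 0 0 0 0 0 -1;0 0 0 0 0 0 -1;0 0 0 0 0 0 -1;0 0 0 0 0 0 -1;0 0 0 0 0 0 -1'; python3 -m handwheel '0 0 -1 0 0 0 -1;0 0 -1 0 0 0 -1;0 0 -1 0 0 0 -1;0 0 -1 0 0 0 -1;0 0 -1 0 0 0 -1'; python3 -m handwheel '0 0 -0.7 0 0 0 -1;0 0 -0.7 0 0 0 -1;0 0 -0.7 0 0 0 -1;0 0 -0.7 0 0 0 -1;0 0 -0.7 0 0 0 -1'
```

```text
time: 4.32
tool_pos: [575.0, -279.0, 14.7]
tcp_rot: [3.142, -0.0, 0.539]
contact_force: [-0.1, -1.1, -0.6]
grip_width: 17.7
finger_force: 30.0
time: 4.73
tool_pos: [575.2, -279.0, 115.4]
tcp_rot: [3.14, -0.001, 0.539]
contact_force: [0.5, 0.7, -2.2]
grip_width: 18.0
finger_force: 30.0
time: 5.15
tool_pos: [574.0, -278.3, 182.1]
tcp_rot: [-3.138, 0.002, 0.539]
contact_force: [-0.8, -0.3, -2.9]
grip_width: 17.9
finger_force: 30.0
```

```bash
python3 -m handwheel '0.4 -1 0 0 0 0.307 -1;0.4 -1 0 0 0 0.307 -1;0.4 -1 0 0 0 0.307 -1;0.4 -1 0 0 0 0.307 -1;0.4 -1 0 0 0 0.307 -1;0.4 -1 0 0 0 0.307 -1;0.4 -1 0 0 0 0.307 -1;0.4 -1 0 0 0 0.307 -1'; python3 -m handwheel '0 0 0 0 0 0 -1;0 0 0 0 0 0 -1;0 0 0 0 0 0 -1'
python3 - <<'E'
from m import *
o=bot.get_obs();print(o["tool_pos"],np.degrees(o["tcp_rot"]))
p=viewer.capture("wrist");save(p,"wrist3.png");np.save("wrist3.npy",p,allow_pickle=True)
P=proj(p,[[513.9,-26.3,91],[619.2,-73.8,91],[513.9,-26.3,80],[619.2,-73.8,80]]);print(P.round(0))
for c in ("side","scene"):
    p=viewer.capture(c);save(p,c+"3.png");np.save(c+"3.npy",p,allow_pickle=True)
E
```

```text
time: 5.82
tool_pos: [556.7, -171.9, 181.9]
tcp_rot: [3.142, 0.005, -0.431]
contact_force: [0.9, -0.8, -2.0]
grip_width: 17.6
finger_force: 30.0
time: 6.07
tool_pos: [557.4, -172.4, 183.4]
tcp_rot: [-3.142, 0.003, -0.422]
contact_force: [0.1, 0.4, -1.5]
grip_width: 17.6
finger_force: 30.0
[ 557.38326251 -172.3808247   183.35032801] [-1.79997417e+02  1.46545714e-01 -2.42006085e+01]
[[201. 303.]
 [188. 188.]
 [205. 297.]
 [193. 186.]]
```

View pics/wrist3.png

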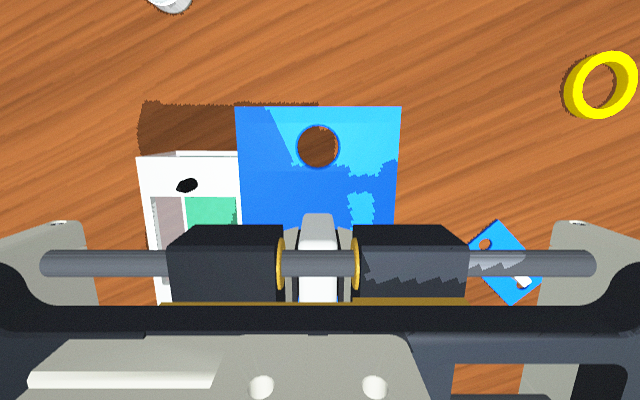

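The wrist view shows the near pin at (187,186), the box rim on the left and the lid's front hole at (318,147). Next I refine the box pose and the lid-in-hand offset.

```bash
python3 - <<'E'
from m import *
p=np.load("wrist3.npy",allow_pickle=True).item()
for q in pins(p,(165,170,210,200)): print("wrist pin",q[0].round(1),q[1:],onz(p,q[0],92).round(1))
hsv=cv2.cvtColor(p["frame"],cv2.COLOR_RGB2HSV)
w=(hsv[...,1]<40)&(hsv[...,2]>190)
E=[onz(p,(100+np.argmax(w[y,100:230]),y),80)[:2] for y in range(165,240,3)]
v=cv2.fitLine(np.array(E,np.float32),cv2.DIST_HUBER,0,.1,.1).ravel();ang=np.arctan2(v[1],v[0]);print("box edge deg",np.degrees(ang))
if v[0]<0: ang+=np.pi
u=np.array([np.cos(ang),np.sin(ang)]);n=np.array([-u[1],u[0]]);print("rim edge lateral - 48:",v[2:]@n-48)
# lid in hand: hole and edges, plate top height
o=bot.get_obs();z=o["tool_pos"][2]-15+6
b=cv2.inRange(hsv,(90,100,60),(125,255,255))
L=[];R=[]
for y in range(115,215,4):
    k=np.nonzero(b[y,220:420])[0]+220;L.append(onz(p,(k.min(),y),z)[:2]);R.append(onz(p,(k.max()+1,y),z)[:2])
for S in (L,R):
    t=cv2.fitLine(np.array(S,np.float32),cv2.DIST_HUBER,0,.1,.1).ravel();print("lid edge deg",np.degrees(np.arctan2(t[1],t[0])))
m=b[110:185,285:350]==0;k,l,s,c=cv2.connectedComponentsWithStats(m.astype(np.uint8));i=1+np.argmax(s[1:,4]);hc=c[i]+[285,110]
H=onz(p,hc,z-3);print("hole px",hc,H.round(1));a=np.radians(np.degrees(o["tcp_rot"][2]))
d=np.array([np.cos(a),np.sin(a)]);print("lid centre",(H[:2]-58*d).round(1),"tcp",o["tool_pos"][:2].round(1))
s=np.load("side3.npy",allow_pickle=True).item()
for q in pins(s,(294,194,368,222)): print("side pin",q[0].round(1),q[1:],onz(s,q[0],91).round(1))
s=np.load("scene3.npy",allow_pickle=True).item()
for q in pins(s,(262,182,340,225)): print("scene pin",q[0].round(1),q[1:],onz(s,q[0],91).round(1))
E
```

```text
wrist pin [186.6 185.1] (216, [11, 8, 22, 15]) [622.2 -74.7  92. ]
box edge deg -24.579443
rim edge lateral - 48: 191.90506
lid edge deg -24.012058
lid edge deg -24.221922
hole px [317.51874522 146.28538638] [ 609.8 -195.7  172.3]
lid centre [ 556.9 -171.9] tcp [ 557.8 -172.6]
side pin [350.7 203.2] (79, [51, 0, 12, 20]) [617.2 -62.7  91. ]
side pin [362.8 195.8] (46, [63, 0, 11, 5]) [656. -56.  91.]
side pin [305.4 207.8] (29, [10, 10, 4, 8]) [514.4 -25.8  91. ]
side pin [363.6 207.9] (40, [66, 11, 8, 6]) [636.6 -89.1  91. ]
side pin [351.1 217.9] (9, [57, 20, 2, 8]) [ 594.1 -101.2   91. ]
scene pin [313.8 193.3] (11, [51, 9, 3, 5]) [520.3 -23.8  91. ]
scene pin [284.7 212.3] (17, [22, 27, 3, 8]) [621.2 -72.2  91. ]
```

```bash
python3 -m handwheel '-0.41 -1 0 0 0 0.002 -1;-0.41 -1 0 0 0 0.002 -1;-0.41 -1 0 0 0 0.002 -1;-0.41 -1 0 0 0 0.002 -1'; python3 -m handwheel '0 -0.165 0 0 0 0 -1;0 -0.165 0 0 0 0 -1;0 -0.165 0.25 0 0 0 -1;0 -0.165 0.5 0 0 0 -1;0 -0.165 0.5 0 0 0 -1;0 -0.165 0.5 0 0 0 -1;0 -0.165 0.5 0 0 0 -1'
python3 - <<'E'
from m import *
o=bot.get_obs();print(o["tool_pos"],np.degrees(o["tcp_rot"]))
I=[]
for c in ("wrist","side","scene"):
    p=viewer.capture(c);np.save(c+"4.npy",p,allow_pickle=True);I.append(p["frame"][:,:,::-1])
im=np.zeros((600,800,3),np.uint8)
im[:300,:400]=cv2.resize(I[0][80:320,160:480],(400,300))
im[:300,400:]=cv2.resize(I[1][130:280,240:440],(400,300))
im[300:,:400]=cv2.resize(I[2][140:260,220:380],(400,300))
cv2.imwrite("pics/e.png",im)
E
```

```text
time: 6.55
tool_pos: [561.6, -59.9, 184.8]
tcp_rot: [-3.14, 0.001, -0.426]
contact_force: [0.6, 0.4, -2.4]
grip_width: 18.0
finger_force: 30.0
time: 7.13
tool_pos: [569.4, -50.4, 135.9]
tcp_rot: [-3.141, -0.002, -0.432]
contact_force: [0.8, 1.0, -0.5]
grip_width: 17.6
finger_force: 30.0
[569.43469832 -50.42101327 135.88969461] [-1.79987621e+02 -9.27394418e-02 -2.47360751e+01]
```

View pics/e.png

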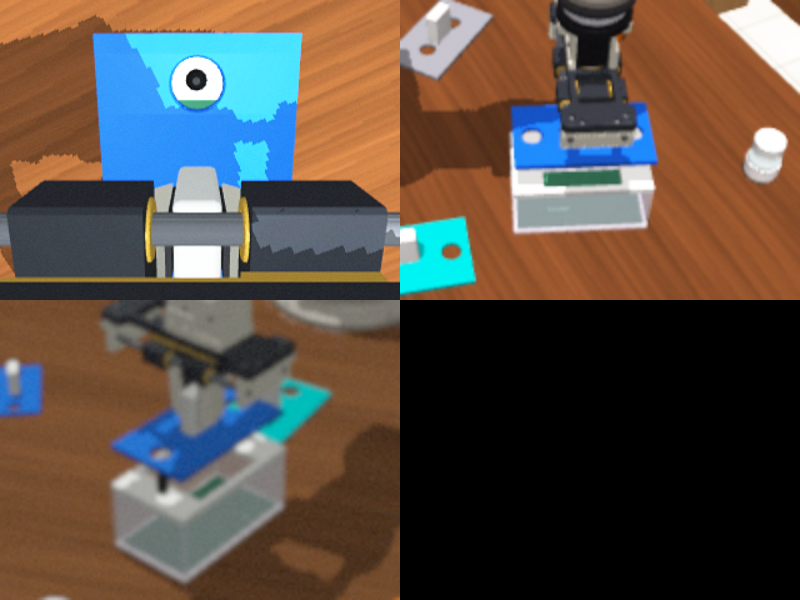

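The front pin shows centred in the front hole (wrist px about (317,144)). I check the offset numerically.

```bash
python3 - <<'E'
from m import *
p=np.load("wrist4.npy",allow_pickle=True).item()
for q in pins(p,(300,128,336,162)): print(q[0].round(1),q[1:],onz(p,q[0],101).round(1))
o=bot.get_obs();a=o["tcp_rot"][2];print(o["tool_pos"]); u=np.array([np.cos(a),np.sin(a)]);print("hole by tcp",o["tool_pos"][:2]+58*u)
hsv=cv2.cvtColor(p["frame"],cv2.COLOR_RGB2HSV);b=cv2.inRange(hsv,(90,100,60),(125,255,255))
m=(b[118:170,290:345]==0).astype(np.uint8);k,l,s,c=cv2.connectedComponentsWithStats(m);i=1+np.argmax(s[1:,4]);print("hole",c[i]+[290,118],onz(p,c[i]+[290,118],o["tool_pos"][2]-12).round(1))
E
```

```text
[316.5 143.4] (180, [9, 8, 16, 16]) [622.5 -73.8 101. ]
[569.63467414 -50.10864027 136.31593612]
hole by tcp [622.31749521 -74.36807894]
hole [317.28185907 145.75037481] [622.  -74.2 124.3]
```

```bash
python3 -m handwheel '0 0 0.1 0 0 0 -1;0 0 0.2 0 0 0 -1;0 0 0.3 0 0 0 -1;0 0 0.3 0 0 0 -1;0 0 0.3 0 0 0 -1'; python3 -m handwheel '0 0 0.02 0 0 0 -1;0 0 0.04 0 0 0 -1;0 0 0.06 0 0 0 -1;0 0 0.07 0 0 0 -1;0 0 0.08 0 0 0 -1;0 0 0.08 0 0 0 -1;0 0 0.08 0 0 0 -1'
```

```text
time: 7.7
tool_pos: [568.1, -49.5, 103.5]
tcp_rot: [3.141, 0.002, -0.431]
contact_force: [0.1, 0.6, -1.4]
grip_width: 17.7
finger_force: 30.0
time: 8.28
tool_pos: [568.8, -49.6, 96.8]
tcp_rot: [-3.142, -0.0, -0.431]
contact_force: [-0.8, -0.5, -1.9]
grip_width: 17.7
finger_force: 30.0
```

```bash
python3 -m handwheel '0 0 0.005 0 0 0 -1;0 0 0.01 0 0 0 -1;0 0 0.015 0 0 0 -1;0 0 0.02 0 0 0 -1;0 0 0.02 0 0 0 -1;0 0 0.02 0 0 0 -1;0 0 0.02 0 0 0 -1'
```

```text
time: 8.87
tool_pos: [568.8, -49.6, 94.7]
tcp_rot: [3.142, -0.0, -0.431]
contact_force: [0.2, 0.5, -2.0]
grip_width: 18.0
finger_force: 30.0
```

```bash
python3 -m handwheel '0 0 0.005 0 0 0 -1;0 0 0.01 0 0 0 -1;0 0 0.01 0 0 0 -1;0 0 0.01 0 0 0 -1';python3 -m handwheel '0 0 0.005 0 0 0 -1;0 0 0.01 0 0 0 -1;0 0 0.01 0 0 0 -1;0 0 0.01 0 0 0 -1'
```

```text
time: 9.2
tool_pos: [568.8, -49.7, 94.7]
tcp_rot: [-3.141, -0.001, -0.431]
contact_force: [-2.4, -0.0, 5.8]
grip_width: 18.0
finger_force: 30.0
time: 9.53
tool_pos: [568.8, -49.7, 94.6]
tcp_rot: [-3.141, -0.001, -0.431]
contact_force: [-5.3, 0.6, 12.9]
grip_width: 17.7
finger_force: 30.0
```

It is seated: contact came at the expected height. I ease the press, release, and retreat.

```bash
python3 -m handwheel '0 0 -0.015 0 0 0 -1;0 0 -0.015 0 0 0 -1;0 0 -0.015 0 0 0 -1'; python3 -m handwheel '0 0 0 0 0 0 0.3;0 0 0 0 0 0 0.3;0 0 0 0 0 0 0.3;0 0 0 0 0 0 0.3;0 0 0 0 0 0 0.3;0 0 0 0 0 0 0.3;0 0 0 0 0 0 0.3;0 0 0 0 0 0 0.3'; python3 -m handwheel '0 0 -0.2 0 0 0 0.3;0 0 -0.5 0 0 0 0.3;0 0 -0.8 0 0 0 0.3;0 0 -1 0 0 0 0.3;0 0 -1 0 0 0 0.3;0 0 -1 0 0 0 0.3'; python3 -m handwheel '-1 0 -0.6 0 0 0 0.3;-1 0 -0.6 0 0 0 0.3;-1 0 -0.6 0 0 0 0.3;-1 0 -0.6 0 0 0 0.3;-1 0 -0.6 0 0 0 0.3'
python3 - <<'E'
from m import *
I=[]
for c in ("wrist","side","scene"):
    p=viewer.capture(c);np.save(c+"5.npy",p,allow_pickle=True);I.append(p["frame"][:,:,::-1])
    print(c,*lid(p,z=86))
im=np.zeros((600,800,3),np.uint8)
im[:300,:400]=cv2.resize(I[0],(400,300))
im[:300,400:]=cv2.resize(I[1][130:280,240:440],(400,300))
im[300:,:400]=cv2.resize(I[2][140:260,220:380],(400,300))
im[300:550,400:]=cv2.resize(I[2],(400,250))
cv2.imwrite("pics/f.png",im)
E
```

```text
time: 9.78
tool_pos: [569.1, -49.7, 94.7]
tcp_rot: [-3.141, -0.001, -0.431]
contact_force: [-0.9, -0.0, 4.7]
grip_width: 18.0
finger_force: 30.0
time: 10.45
tool_pos: [568.8, -49.6, 94.2]
tcp_rot: [-3.142, -0.0, -0.431]
contact_force: [0.2, 0.3, 0.3]
grip_width: 59.2
finger_force: 0.0
time: 10.95
tool_pos: [569.3, -49.7, 195.3]
tcp_rot: [-3.141, -0.003, -0.431]
contact_force: [-0.3, -0.3, -1.2]
grip_width: 59.5
finger_force: 0.0
time: 11.37
tool_pos: [477.2, -7.3, 254.3]
tcp_rot: [-3.142, -0.001, -0.43]
contact_force: [0.9, -1.2, -0.1]
grip_width: 59.8
finger_force: 0.0
wrist (array([303.,  93.]), array([578.4, -35.7]), array([10.7, 41.4]), 156.4) (array([309., 152.]), array([520.5, -15.2]), array([69.7, 43.1]), 65.3)
side (array([329., 210.]), array([566.3, -48.5]), array([ 95.9, 157.6]), 155.3) (array([321., 369.]), array([ 357.4, -367.3]), array([87. , 56.5]), 21.4)
scene (array([590., 106.]), array([-332.3,  795.6]), array([171.3, 680.4]), 163.7) (array([299., 207.]), array([571.3, -47.5]), array([ 90.8, 157.3]), 155.5)
```

View pics/f.png

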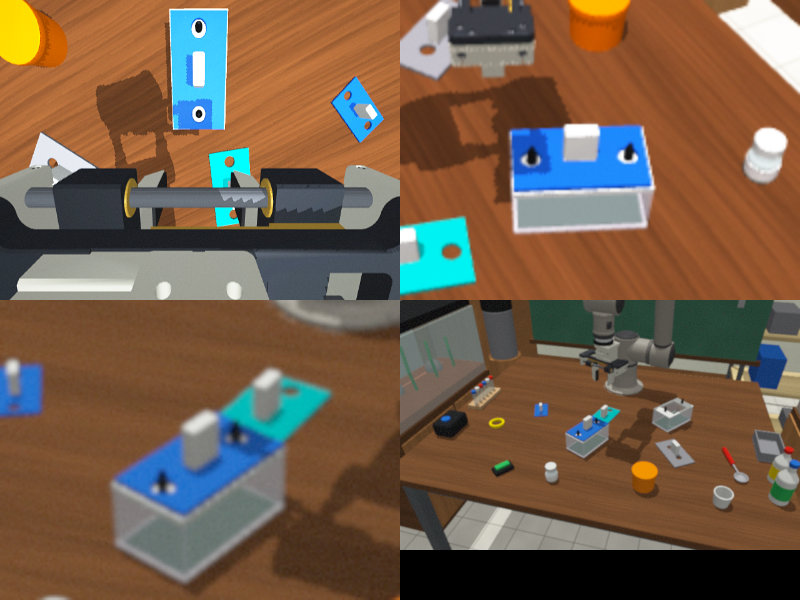

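The lid lies flat on the rim with both pins up through its holes (side crop (531,155) and (628,152)). The gripper is clear, and the grey lid and tub have not moved.

```bash
python3 -c "
from plant import bot
print(bot.close_job())"
```

```text
the job is handed in; nothing more can be done
None
```

The large blue lid is seated flat on the right-hand breeder box with both pins through its holes; I lowered it on, let go and moved the gripper clear, left the grey lid and tub where they were, and handed the job in at about 11.5 s.

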